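# Open the control box

## Task

Open the dryer control box whose cover is held by two turn buttons (not the box with the screwed-down cover): turn both buttons aside while the cover stays in its frame, then lift the cover out by its handle and lay it down gently, handle up, on the middle of the black rubber mat.

Things in the scene. Friction and masses are not known exactly. Their poses are not given: they have to be found in the camera images.
- control_box: fixed grey box to open, 142 (x) x 212 (y) x 50 mm high; origin: centre of its underside, z up. The cover lies in its top, 3 mm gap all round, 1 mm below the rim. A turn button stands on the rim at either end (y = +89 and -89 mm). A smaller fixed box nearby, same handle but cover screwed down, no buttons, is a bystander
- cover: aluminium cover plate, 110 (x) x 150 (y) x 5 mm, 0.18 to 0.35 kg. Origin: centre of its underside, z up; at the start 44 mm above the box's origin, same axes. In its middle a dark bar handle to grip from above: 66 mm long along the cover's x, 12 mm wide, top 42 mm and lower edge 30 mm above the origin, a post near either end
- button_1 (a joint): dark steel turn button, vertical axis at (0, 89 mm) in the box's x, y; rad, counter-clockwise from above positive. At 0 its tongue points along -y, 10 mm over the cover; clear beyond +-1.1, stops +-1.75, starts within +-0.25, stays where left (0.04 N m). Wing to grip: centred on the axis, 32 mm long along the tongue, 9 mm wide, from 56 to 78 mm above the worktop
- button_2 (a joint): the same turn button at (0, -89 mm) in the box's x, y; at 0 its tongue points along the box's +y. Same sizes, sign, stops and friction as button_1
- mat: black rubber mat fixed on the worktop, 190 (x) x 230 (y) x 4 mm, empty. Origin: centre of its underside, z up. It lies to the left or right of the box

How it is judged:
On the way:
1. both buttons are turned aside by more than 1.0 rad, the cover still in its frame (moved less than 15 mm) ((value of joint button_1 above 1 rad or value of joint button_1 below -1 rad) and (value of joint button_2 above 1 rad or value of joint button_2 below -1 rad) and distance of cover from where it was at the start of the episode below 0.015 m), for 0.1 s.
At the end, for the whole second after the job is handed in: the cover rests flat on the mat, handle up (tilt under 0.12 rad), its centre within 50 mm of the mat's centre, at rest and released (horizontal distance between cover and mat below 0.05 m and z of cover in the frame of mat below 0.01 m and angle between cover's own z axis and vertical below 0.12 rad and contact force between cover and mat above 0.5 N and linear speed of cover below 0.02 m/s); the robot touches nothing.
It fails at once if the cover is dropped or slammed on the mat (faster than 0.5 m/s within 40 mm above it) (linear speed of cover above 0.5 m/s and z of cover in the frame of mat below 0.044 m and horizontal distance between cover and mat below 0.12 m).
It also fails if it takes over 69 s, if anything falls off the work surface, if the arm or the gripper's body presses on something with over 40 N, if the wrist force passes 120 N, or if a joint passes its speed limit or range.

## Robot

A 6-joint arm with a two-finger parallel gripper is mounted at the origin on a cart in front of the work surface, level with it; the furniture and walls round the work are solid. World frame = base frame: x ahead of the robot, y to its left, z up, the work surface at z = 0. Lengths are in m, angles in rad, forces in N, time in s.
With the tool pointing down it reaches from about 0.375 to 0.9 m from the base axis. Payload 3.1 kg.
Tool frame: the origin (TCP) lies midway between the tips of the shut fingers; the grasp point (between the pads) lies 19 mm behind it (manip.grasp_offset is the distance from the TCP to the grasp point, in m); z points along the fingers, y is the line along which they close (so a half turn about z gives the same grasp; the last joint's range is limited). The gripper opens to 85 mm and grips with 20 to 120 N. Pads are 22 mm wide; open, the fingers measure 114 mm over their backs; the gripper's body (76 mm by 85 mm) begins 54 mm behind the grasp point. The pads swing forward as they close: fully open they stand 13 mm farther back than shut.
Start: joints at [-1.3, 0.527, 1.433, -0, 1.181, -0.178], TCP at [0.272, -0.563, 0.231] pointing down, gripper open.
Joint ranges: [-3.08, 3.08], [-0.75, 2.2], [0.22, 2.44], [-1.43, 4.57], [0, 2.65], [-2.85, 2.85]. Speed limits (rad/s): [2.79, 2.79, 3.14, 3.14, 3.14, 3.14].

## Interface

Orientations are given as a unit quaternion [x, y, z, w].
In Python, from station import sensors, cams, order, manip gives the robot as it stands.
- The arm moves only by the tool move_arm, never from a script. Its argument "targets" is a list of rows, each an object of numbers: "dx", "dy", "dz": the shift along the world's x, y, z normalised to -1 to 1, where 1 is 25 mm; "rx", "ry", "rz": the turn, a rotation vector about the world's x, y, z normalised to -1 to 1, where 1 is 30 degrees. A call has exactly 10 rows; each row shifts and turns the commanded pose from where the row before left it; what a row does not reach is not made up. A row lasts 1/8 s, in which the tool goes at most 62.5 mm and 10.7 degrees, less where a joint would pass 70% of its speed; a pose out of reach is approached as far as the arm can. A call with a number of a shift or a turn outside -1 to 1 is refused whole. A call with a gripper value outside its range is refused whole. "claw" is the opening in per cent of the stroke, from 0 (shut) to 100 (fully open), set as the call begins (left out, the last holds). The fingers move at their own pace and stop on an object; "newtons" is the grip in N (left out, the last holds). Time passes only in rows, so rows that do not move let the fingers close, or fill a call up. It gives the time, the measured TCP pose, the force, the opening and the grip force at its end, in the units of the state.
- sensors.sense(): the state, without advancing time (a new reading comes with each control period).
- cams.snapshot(name): name is "side" or "top" or "wrist"; returns the picture (420x560x3 uint8, red, green, blue); there is no depth.
- cams.camera_model(name): a dict with "fx", "fy", "cx", "cy" (pixels), "extrinsics" (4x4, takes a point from world to camera coordinates). Camera axes: x right, y down, z forward; pixel columns grow to the right and rows downward; lengths in m; the calibration is good to about 2 mm. A picture is of the moment at which its call begins: read the wrist's pose just before it. camera_model takes no time and is no camera call; for the wrist camera it gives the pose at the moment of the call.
- order.sign_off(): hands the job in; it is judged then, once.
The state is a dict: "t": time; "q": joint angles; "qd": joint speeds; "tau": joint torques, N m; "tcp_pos": TCP position; "tool_rot": TCP orientation; "force": force on the tool from outside, world axes, zero at the start; "ft_torque": the same for the moment, N m; "finger_gap": opening from 0.0 (shut) to 1.0 (fully open); "gripper_force": force on a finger pad.
Only numpy, scipy, OpenCV 4.12 (cv2) and the standard library are available. Lean on these libraries where they do the work, as an engineer would, in place of code of your own. Each camera call takes 0.05 s, during which the arm holds its last target. There are 200 camera calls.

## Working session

There is one attempt and no reset: what is moved stays moved. The work goes in short steps, Python scripts to look and compute and a tool call to move; the robot and the scene stay as the last step left them, time stands still between calls to the robot, and variables do not carry over. Pictures are saved under pics/ and viewed, at most 10 in all, crops included, and the job is handed in when it is done.

Besides the shell and the picture viewer there is one more tool, called after ">>>" as name(argument=value, ...) on one line, values as JSON. move_arm: Moves the arm, as the interface text tells. Scaled input: -1 to 1 covers 25 mm each way for a shift and 30 degrees each way for a turn. Its arguments: {"type":"object","properties":{"targets":{"type":"array"},"claw":{"type":"number"},"newtons":{"type":"number"}},"required":["targets"]}

```bash
mkdir -p pics
python3 - <<'E'
from station import sensors,cams
import cv2,numpy as np
s=sensors.sense();print({k:np.round(v,3).tolist() for k,v in s.items()})
ims=[]
for n in("top","side"):
    im=cams.snapshot(n);cv2.imwrite(f"pics/{n}0.png",im[:,:,::-1]);ims.append(im)
    m=cams.camera_model(n);print(n,m["fx"],m["cx"],m["cy"],np.round(m["extrinsics"],3).tolist())
E
```

```text
{'t': 0.0, 'q': [-1.299, 0.528, 1.434, -0.0, 1.181, -0.178], 'qd': [-0.001, 0.0, -0.001, -0.001, 0.002, -0.001], 'tau': [-0.0, -44.235, -17.803, -0.0, 0.009, 0.0], 'tcp_pos': [0.272, -0.562, 0.23], 'tool_rot': [0.975, 0.223, -0.0, -0.001], 'force': [0.357, -0.822, 0.189], 'ft_torque': [0.01, -0.043, -0.026], 'gripper_force': 0.0, 'finger_gap': 0.997}
top 392.91084760797764 277.32192765947315 214.2769892778781 [[-0.013, -1.0, 0.001, -0.032], [-0.997, 0.013, -0.072, 0.485], [0.072, -0.002, -0.997, 0.869], [0.0, 0.0, 0.0, 1.0]]
side 435.8119599393332 279.55975410977425 208.64528877138684 [[-0.835, -0.551, 0.006, 0.402], [-0.237, 0.349, -0.906, 0.188], [0.497, -0.758, -0.422, 0.719], [0.0, 0.0, 0.0, 1.0]]
```

View pics/top0.png

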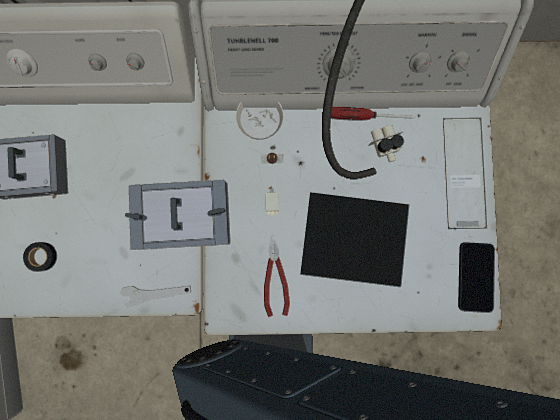

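View pics/side0.png

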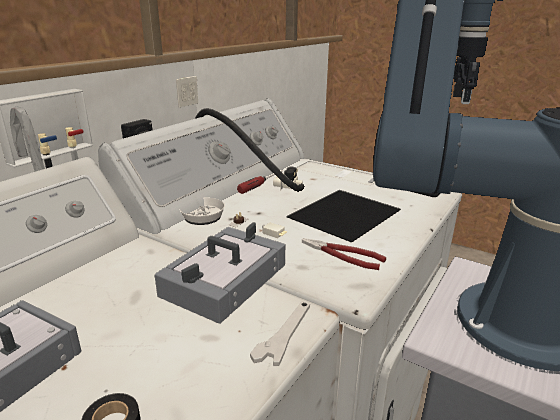

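The top view shows the target box around pixel (178,214), with its buttons near (135,215) and (215,211) and its handle near (177,213). The mat is centred near (355,240). The bystander box is at the left edge. The side view agrees, and a hose hangs behind the mat.

```bash
cat > h.py <<'E'
import numpy as np,cv2
def ray(m,u,v,z):
    E=np.array(m["extrinsics"]);R,t=E[:3,:3],E[:3,3];c=-R.T@t
    d=R.T@np.array([(u-m["cx"])/m["fx"],(v-m["cy"])/m["fy"],1]);return c+d*(z-c[2])/d[2]
def blobs(im,thr,x0,y0,x1,y1,amin=40):
    g=im.max(2);k=np.zeros_like(g);k[y0:y1,x0:x1]=(g[y0:y1,x0:x1]<thr)*255
    cs=cv2.findContours(k,cv2.RETR_EXTERNAL,cv2.CHAIN_APPROX_NONE)[0]
    return [c for c in cs if cv2.contourArea(c)>amin]
E
python3 - <<'E'
from h import *
from station import cams
m=cams.camera_model("top");im=cv2.imread("pics/top0.png")
for c in blobs(im,40,290,180,420,295,2000):
    b=cv2.boxPoints(cv2.minAreaRect(c));P=np.array([ray(m,*p,.004) for p in b])
    print("mat",P.mean(0).round(3),np.linalg.norm(np.diff(P,axis=0),axis=1).round(3),P.round(3).tolist())
for c in blobs(im,75,120,175,235,255,25):
    r=cv2.minAreaRect(c);print("dark",r,ray(m,*r[0],.08).round(3))
# box outline: grey-blue
k=np.zeros(im.shape[:2],np.uint8);k[170:260,115:240]=(im[170:260,115:240].max(2)<150)*255
c=max(cv2.findContours(k,0,2)[0],key=cv2.contourArea);r=cv2.minAreaRect(c);print("box",r)
c=cv2.imread("pics/top0.png")[165:265,110:245];cv2.imwrite("pics/c.png",cv2.resize(c,None,fx=5.5,fy=5.5,interpolation=2))
E
```

```text
mat [ 0.428 -0.214  0.004] [0.187 0.23  0.187] [[0.35, -0.088, 0.004], [0.535, -0.114, 0.004], [0.504, -0.342, 0.004], [0.32, -0.313, 0.004]]
dark ((138.50001525878906, 218.00003051757812), (24.748737335205078, 14.849242210388184), 45.0) [0.476 0.253 0.08 ]
dark ((215.99998474121094, 211.5), (6.247161388397217, 16.604297637939453), 80.53767395019531) [0.488 0.09  0.08 ]
dark ((176.0, 213.5), (31.0, 10.0), 90.0) [0.485 0.174 0.08 ]
dark ((226.88011169433594, 212.48191833496094), (61.07365417480469, 1.9026061296463013), 87.27368927001953) [0.485 0.068 0.08 ]
box ((176.95101928710938, 215.74627685546875), (89.1379165649414, 103.80340576171875), 87.20729064941406)
```

View pics/c.png

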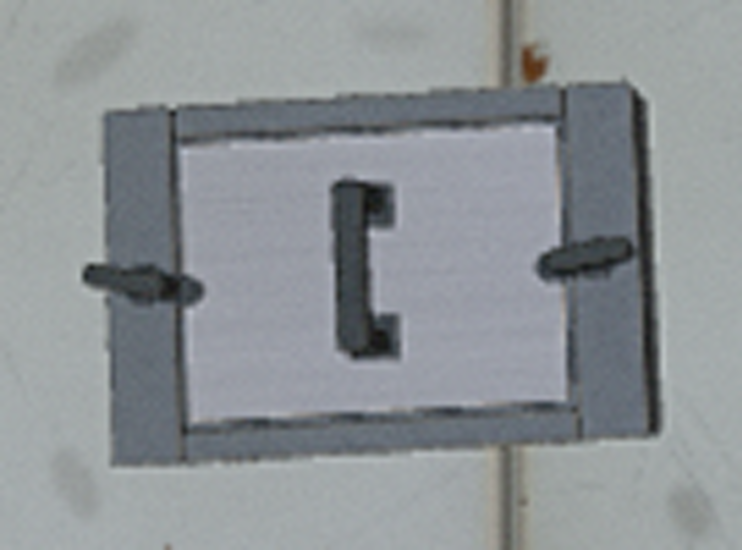

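The crop shows the box-top corners at (105,112), (632,85), (655,433) and (112,465). The handle bar runs from (350,182) to (355,352). The left wing starts at (85,272) and the right wing spans (540,268) to (632,250), both slightly rotated.

Run:
```python
from h import *
from station import cams,manip
m=cams.camera_model("top")
f=lambda u,v,z: ray(m,110+u/5.5-.4,165+v/5.5-.4,z)
C=np.array([f(u,v,.05) for u,v in((105,112),(632,85),(655,433),(112,465))])
print("c from box",C.mean(0),np.linalg.norm(np.roll(C,-1,0)-C,axis=1),C)
d=C[0]+C[3]-C[1]-C[2];yaw=np.degrees(np.arctan2(-d[0],d[1]));print("yaw",yaw)
a,b=f(350,182,.086),f(357,350,.086);h=(a+b)/2;print("handle",h,np.linalg.norm(a-b),np.degrees(np.arctan2(*(a-b)[1::-1])))
for i,(p,q) in enumerate((((85,272),(163,284)),((540,268),(632,250)))):
    a,b=f(*p,.078),f(*q,.078);d=a-b;print("wing",(a+b)/2,np.linalg.norm(d),"dir deg",np.degrees(np.arctan2(d[1],d[0])))
y=np.radians(yaw);e=np.array([-np.sin(y),np.cos(y)])*.089
c=C.mean(0)[:2];print("axes",c+e,c-e, "via handle",h[:2]+e,h[:2]-e,manip.grasp_offset)
```

```text
c from box [0.48539465 0.17759863 0.05      ] [0.20938305 0.13835375 0.21328387 0.1397804 ] [[0.55078332 0.28553547 0.05      ]
 [0.55890031 0.07630981 0.05      ]
 [0.420812   0.0677437  0.05      ]
 [0.41108297 0.28080555 0.05      ]]
yaw 2.4198999363588096
handle [0.48540696 0.17713325 0.086     ] 0.06386204314389496 2.7142592395552
wing [0.4824955  0.26679722 0.078     ] 0.030243925645709054 dir deg 80.51780973147096
wing [0.48747964 0.09040709 0.078     ] 0.03575130096448994 dir deg 100.38415040708925
axes [0.48163683 0.26651926] [0.48915247 0.088678  ] via handle [0.48164914 0.26605388] [0.48916478 0.08821262] 0.0187
```

>>> move_arm(targets=[{"dx": 0.289,"dy": 0.867,"rz": 0.083},{"dx": 0.289,"dy": 0.867,"rz": 0.083},{"dx": 0.289,"dy": 0.867,"rz": 0.083},{"dx": 0.289,"dy": 0.867,"rz": 0.083},{"dx": 0.289,"dy": 0.867,"rz": 0.083},{"dx": 0.289,"dy": 0.867,"rz": 0.083},{"dx": 0.289,"dy": 0.867,"rz": 0.083},{"dx": 0.289,"dy": 0.867,"rz": 0.083},{"dx": 0.289,"dy": 0.867,"rz": 0.083},{"dx": 0.289,"dy": 0.867,"rz": 0.083}], claw=60, newtons=40)

```text
schema error: expected keys dx, dy, dz, rx, ry, rz
```

>>> move_arm(targets=[{"dx": 0.289,"dy": 0.867,"rz": 0.083},{"dx": 0.289,"dy": 0.867,"rz": 0.083},{"dx": 0.289,"dy": 0.867,"rz": 0.083},{"dx": 0.289,"dy": 0.867,"rz": 0.083},{"dx": 0.289,"dy": 0.867,"rz": 0.083},{"dx": 0.289,"dy": 0.867,"rz": 0.083},{"dx": 0.289,"dy": 0.867,"rz": 0.083},{"dx": 0.289,"dy": 0.867,"rz": 0.083},{"dx": 0.289,"dy": 0.867,"rz": 0.083},{"dx": 0.289,"dy": 0.867,"rz": 0.083}])

```text
schema error: expected keys dx, dy, dz, rx, ry, rz
```

>>> move_arm(targets=[{"dx": 0.289,"dy": 0.867,"rz": 0.083,"dz": -0.2},{"dx": 0.289,"dy": 0.867,"rz": 0.083,"dz": -0.2},{"dx": 0.289,"dy": 0.867,"rz": 0.083,"dz": -0.2},{"dx": 0.289,"dy": 0.867,"rz": 0.083,"dz": -0.2},{"dx": 0.289,"dy": 0.867,"rz": 0.083,"dz": -0.2},{"dx": 0.289,"dy": 0.867,"rz": 0.083,"dz": -0.2},{"dx": 0.289,"dy": 0.867,"rz": 0.083,"dz": -0.2},{"dx": 0.289,"dy": 0.867,"rz": 0.083,"dz": -0.2},{"dx": 0.289,"dy": 0.867,"rz": 0.083,"dz": -0.2},{"dx": 0.289,"dy": 0.867,"rz": 0.083,"dz": -0.2}])

```text
schema error: expected keys dx, dy, dz, rx, ry, rz
```

```bash
cat >> h.py <<'E'
def st(sensors):
    s=sensors.sense();x,y=s["tool_rot"][:2]
    print(round(s["t"],2),np.round(s["tcp_pos"],4),"psi",round(2*np.degrees(np.arctan2(y,x)),2),"F",np.round(s["force"],1),"T",np.round(s["ft_torque"],2),"gap",round(s["finger_gap"],3),round(s["gripper_force"],1),"q",np.round(s["q"],2),"rot",np.round(s["tool_rot"],3))
E
python3 - <<'E'
from h import *
from station import sensors,cams
st(sensors);m=cams.camera_model("wrist")
im=cams.snapshot("wrist");cv2.imwrite("pics/w1.png",im[:,:,::-1])
E=m["extrinsics"]
for P in((.489,.0885,.078),(.4816,.2664,.078),(.4854,.1774,.086)):
    c=E[:3,:3]@np.array(P)+E[:3,3];print(P,m["fx"]*c[0]/c[2]+m["cx"],m["fy"]*c[1]/c[2]+m["cy"])
E
```

```text
0.1 [ 0.2716 -0.5622  0.2304] psi 25.77 F [-0.1 -0.1 -0.3] T [ 0.01 -0.01 -0.03] gap 1.0 0.0 q [-1.3   0.53  1.43 -0.    1.18 -0.18] rot [ 0.975  0.223 -0.    -0.001]
(0.489, 0.0885, 0.078) -788.8532780941198 -815.6946733556306
(0.4816, 0.2664, 0.078) -1392.347144415939 -1164.4948908143322
(0.4854, 0.1774, 0.086) -1143.2869889224457 -1037.3490016319927
```

View pics/w1.png

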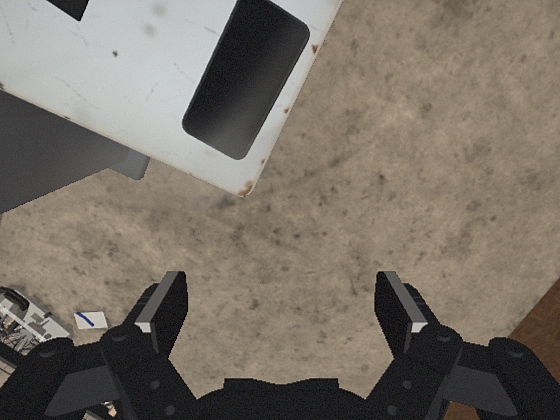

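All six keys are required in each row, and the moves were refused, so this wrist view still shows the start position (phone and floor). I'll resend with full rows.

>>> move_arm(targets=[{"dx": 0.289,"dy": 0.867,"dz": 0,"rx": 0,"ry": 0,"rz": 0.083},{"dx": 0.289,"dy": 0.867,"dz": 0,"rx": 0,"ry": 0,"rz": 0.083},{"dx": 0.289,"dy": 0.867,"dz": 0,"rx": 0,"ry": 0,"rz": 0.083},{"dx": 0.289,"dy": 0.867,"dz": 0,"rx": 0,"ry": 0,"rz": 0.083},{"dx": 0.289,"dy": 0.867,"dz": 0,"rx": 0,"ry": 0,"rz": 0.083},{"dx": 0.289,"dy": 0.867,"dz": 0,"rx": 0,"ry": 0,"rz": 0.083},{"dx": 0.289,"dy": 0.867,"dz": 0,"rx": 0,"ry": 0,"rz": 0.083},{"dx": 0.289,"dy": 0.867,"dz": 0,"rx": 0,"ry": 0,"rz": 0.083},{"dx": 0.289,"dy": 0.867,"dz": 0,"rx": 0,"ry": 0,"rz": 0.083},{"dx": 0.289,"dy": 0.867,"dz": 0,"rx": 0,"ry": 0,"rz": 0.083}], claw=60, newtons=40)

```text
t: 1.4
tcp_pos: [0.3445, -0.3446, 0.2313]
tool_rot: [0.903, 0.429, 0.0, 0.0]
force: [0.7, -0.1, 0.5]
finger_gap: 0.595
gripper_force: 0.0
```

>>> move_arm(targets=[{"dx": 0.289,"dy": 0.867,"dz": 0,"rx": 0,"ry": 0,"rz": 0.083},{"dx": 0.289,"dy": 0.867,"dz": 0,"rx": 0,"ry": 0,"rz": 0.083},{"dx": 0.289,"dy": 0.867,"dz": 0,"rx": 0,"ry": 0,"rz": 0.083},{"dx": 0.289,"dy": 0.867,"dz": 0,"rx": 0,"ry": 0,"rz": 0.083},{"dx": 0.289,"dy": 0.867,"dz": 0,"rx": 0,"ry": 0,"rz": 0.083},{"dx": 0.289,"dy": 0.867,"dz": 0,"rx": 0,"ry": 0,"rz": 0.083},{"dx": 0.289,"dy": 0.867,"dz": 0,"rx": 0,"ry": 0,"rz": 0.083},{"dx": 0.289,"dy": 0.867,"dz": 0,"rx": 0,"ry": 0,"rz": 0.083},{"dx": 0.289,"dy": 0.867,"dz": 0,"rx": 0,"ry": 0,"rz": 0.083},{"dx": 0.289,"dy": 0.867,"dz": 0,"rx": 0,"ry": 0,"rz": 0.083}])

```text
t: 2.65
tcp_pos: [0.4164, -0.1279, 0.2314]
tool_rot: [0.789, 0.614, 0.0, 0.0]
force: [1.0, 0.2, 0.3]
finger_gap: 0.602
gripper_force: 0.0
```

>>> move_arm(targets=[{"dx": 0.289,"dy": 0.867,"dz": -0.2,"rx": 0,"ry": 0,"rz": 0.083},{"dx": 0.289,"dy": 0.867,"dz": -0.2,"rx": 0,"ry": 0,"rz": 0.083},{"dx": 0.289,"dy": 0.867,"dz": -0.2,"rx": 0,"ry": 0,"rz": 0.083},{"dx": 0.289,"dy": 0.867,"dz": -0.2,"rx": 0,"ry": 0,"rz": 0.083},{"dx": 0.289,"dy": 0.867,"dz": -0.2,"rx": 0,"ry": 0,"rz": 0.083},{"dx": 0.289,"dy": 0.867,"dz": -0.2,"rx": 0,"ry": 0,"rz": 0.083},{"dx": 0.289,"dy": 0.867,"dz": -0.2,"rx": 0,"ry": 0,"rz": 0.083},{"dx": 0.289,"dy": 0.867,"dz": -0.2,"rx": 0,"ry": 0,"rz": 0.083},{"dx": 0.289,"dy": 0.867,"dz": -0.2,"rx": 0,"ry": 0,"rz": 0.083},{"dx": 0.289,"dy": 0.867,"dz": -0.2,"rx": 0,"ry": 0,"rz": 0.083}])

```text
t: 3.9
tcp_pos: [0.4884, 0.0888, 0.1812]
tool_rot: [0.638, 0.77, 0.0, 0.0]
force: [0.2, -0.6, -0.1]
finger_gap: 0.604
gripper_force: 0.0
```

```bash
cat > look.py <<'E'
import sys
from h import *
from station import sensors,cams
st(sensors);m=cams.camera_model("wrist")
im=cams.snapshot("wrist");cv2.imwrite(f"pics/{sys.argv[1]}.png",im[:,:,::-1])
E=m["extrinsics"]
for P in((.489,.0885,.078),(.4816,.2664,.078),(.4854,.1774,.086)):
    c=E[:3,:3]@np.array(P)+E[:3,3];print(P,m["fx"]*c[0]/c[2]+m["cx"],m["fy"]*c[1]/c[2]+m["cy"])
E
python3 look.py w2
```

```text
3.9 [0.4884 0.0888 0.1812] psi 100.65 F [ 0.2 -0.6 -0.1] T [-0.04 -0.01  0.01] gap 0.604 0.0 q [-0.05  0.43  1.8  -0.    0.91 -0.23] rot [0.638 0.77  0.    0.   ]
(0.489, 0.0885, 0.078) 281.4014672961584 204.79289601557502
(0.4816, 0.2664, 0.078) 323.2757912543671 -67.32903371261892
(0.4854, 0.1774, 0.086) 300.5060231399364 85.49190318943381
```

View pics/w2.png

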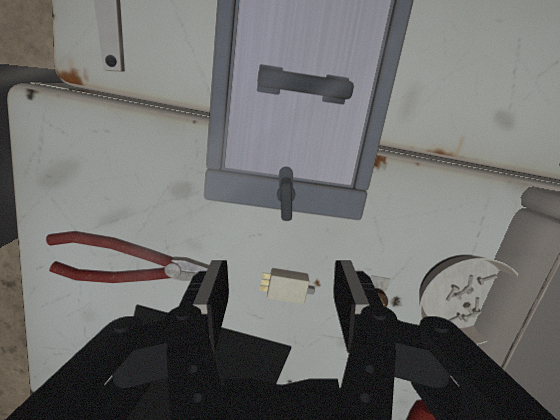

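The wrist view shows the wing near (287,195), nearly in line with the tool, and the handle at about (305,83). Both sit 4–6 px right of the prediction, which is about 3 mm in +x. I'll quantify it and save the result.

```bash
cat > meas.py <<'E'
import sys
from h import *
from station import cams
m=cams.camera_model("wrist");im=cv2.imread(sys.argv[1])
for c in blobs(im,70,*map(int,sys.argv[2:6]),60):
    (u,v),(w,h),a=cv2.minAreaRect(c);l=cv2.fitLine(c,cv2.DIST_L2,0,.01,.01).ravel()
    print((round(u),round(v)),(round(w),round(h)),cv2.boundingRect(c))
    p=[ray(m,u-20*k*l[0],v-20*k*l[1],.078) for k in(1,-1)];d=p[0]-p[1]
    print(" z.078",ray(m,u,v,.078).round(4),"z.086",ray(m,u,v,.086).round(4),"dir",np.degrees(np.arctan2(d[1],d[0])).round(1))
E
python3 meas.py pics/w2.png 225 50 360 222
```

```text
(286, 198) (43, 16) (278, 177, 17, 44)
 z.078 [0.4922 0.0966 0.078 ] z.086 [0.4916 0.099  0.086 ] dir 102.3
(344, 94) (12, 27) (332, 82, 21, 22)
 z.078 [0.5175 0.18   0.078 ] z.086 [0.516  0.1797 0.086 ] dir -125.5
(308, 83) (59, 19) (278, 73, 61, 21)
 z.078 [0.4912 0.1822 0.078 ] z.086 [0.4906 0.1818 0.086 ] dir -162.5
```

>>> move_arm(targets=[{"dx": 0.1,"dy": 0,"dz": -0.5,"rx": 0,"ry": 0,"rz": 0.03},{"dx": 0,"dy": 0,"dz": -0.5,"rx": 0,"ry": 0,"rz": 0},{"dx": 0,"dy": 0,"dz": -0.5,"rx": 0,"ry": 0,"rz": 0},{"dx": 0,"dy": 0,"dz": -0.5,"rx": 0,"ry": 0,"rz": 0},{"dx": 0,"dy": 0,"dz": -0.5,"rx": 0,"ry": 0,"rz": 0},{"dx": 0,"dy": 0,"dz": -0.5,"rx": 0,"ry": 0,"rz": 0},{"dx": 0,"dy": 0,"dz": -0.5,"rx": 0,"ry": 0,"rz": 0},{"dx": 0,"dy": 0,"dz": -0.5,"rx": 0,"ry": 0,"rz": 0},{"dx": 0,"dy": 0,"dz": -0.5,"rx": 0,"ry": 0,"rz": 0},{"dx": 0,"dy": 0,"dz": -0.46,"rx": 0,"ry": 0,"rz": 0}], claw=45)

```text
t: 5.2
tcp_pos: [0.491, 0.0875, 0.0565]
tool_rot: [0.634, 0.774, -0.0, -0.0]
force: [-0.2, 0.5, -0.6]
finger_gap: 0.454
gripper_force: 0.0
```

>>> move_arm(targets=[{"dx": 0,"dy": 0,"dz": 0,"rx": 0,"ry": 0,"rz": 0},{"dx": 0,"dy": 0,"dz": 0,"rx": 0,"ry": 0,"rz": 0},{"dx": 0,"dy": 0,"dz": 0,"rx": 0,"ry": 0,"rz": 0},{"dx": 0,"dy": 0,"dz": 0,"rx": 0,"ry": 0,"rz": 0},{"dx": 0,"dy": 0,"dz": 0,"rx": 0,"ry": 0,"rz": 0},{"dx": 0,"dy": 0,"dz": 0,"rx": 0,"ry": 0,"rz": 0},{"dx": 0,"dy": 0,"dz": 0,"rx": 0,"ry": 0,"rz": 0},{"dx": 0,"dy": 0,"dz": 0,"rx": 0,"ry": 0,"rz": 0},{"dx": 0,"dy": 0,"dz": 0,"rx": 0,"ry": 0,"rz": 0},{"dx": 0,"dy": 0,"dz": 0,"rx": 0,"ry": 0,"rz": 0}], claw=0, newtons=30)

```text
t: 6.45
tcp_pos: [0.4928, 0.0876, 0.0576]
tool_rot: [0.634, 0.774, 0.001, 0.001]
force: [5.3, 3.4, -5.4]
finger_gap: 0.097
gripper_force: 34.5
```

>>> move_arm(targets=[{"dx": 0.08,"dy": 0,"dz": 0,"rx": 0,"ry": 0,"rz": 0},{"dx": 0,"dy": 0,"dz": 0,"rx": 0,"ry": 0,"rz": 0.25},{"dx": 0,"dy": 0,"dz": 0,"rx": 0,"ry": 0,"rz": 0.25},{"dx": 0,"dy": 0,"dz": 0,"rx": 0,"ry": 0,"rz": 0.25},{"dx": 0,"dy": 0,"dz": 0,"rx": 0,"ry": 0,"rz": 0.25},{"dx": 0,"dy": 0,"dz": 0,"rx": 0,"ry": 0,"rz": 0.25},{"dx": 0,"dy": 0,"dz": 0,"rx": 0,"ry": 0,"rz": 0.25},{"dx": 0,"dy": 0,"dz": 0,"rx": 0,"ry": 0,"rz": 0.25},{"dx": 0,"dy": 0,"dz": 0,"rx": 0,"ry": 0,"rz": 0.25},{"dx": 0,"dy": 0,"dz": 0,"rx": 0,"ry": 0,"rz": 0.25}])

```text
t: 7.7
tcp_pos: [0.4954, 0.0899, 0.0576]
tool_rot: [0.096, 0.995, 0.002, 0.003]
force: [6.9, 15.7, -6.2]
finger_gap: 0.097
gripper_force: 34.4
```

>>> move_arm(targets=[{"dx": 0,"dy": 0,"dz": 0,"rx": 0,"ry": 0,"rz": 0},{"dx": 0,"dy": 0,"dz": 0,"rx": 0,"ry": 0,"rz": 0},{"dx": 0,"dy": 0,"dz": 0,"rx": 0,"ry": 0,"rz": 0},{"dx": 0,"dy": 0,"dz": 0,"rx": 0,"ry": 0,"rz": 0},{"dx": 0,"dy": 0,"dz": 0.3,"rx": 0,"ry": 0,"rz": 0},{"dx": 0,"dy": 0,"dz": 0.8,"rx": 0,"ry": 0,"rz": 0},{"dx": 0,"dy": 0,"dz": 1,"rx": 0,"ry": 0,"rz": 0},{"dx": 0,"dy": 0,"dz": 1,"rx": 0,"ry": 0,"rz": 0},{"dx": 0,"dy": 0,"dz": 1,"rx": 0,"ry": 0,"rz": 0},{"dx": 0,"dy": 0,"dz": 0.7,"rx": 0,"ry": 0,"rz": 0}], claw=45)

```text
t: 8.95
tcp_pos: [0.4932, 0.0874, 0.179]
tool_rot: [0.097, 0.995, 0.0, 0.001]
force: [-0.3, 0.1, 0.9]
finger_gap: 0.446
gripper_force: 0.0
```

>>> move_arm(targets=[{"dx": -0.03,"dy": 0.7,"dz": 0,"rx": 0,"ry": 0,"rz": -0.295},{"dx": -0.03,"dy": 0.7,"dz": 0,"rx": 0,"ry": 0,"rz": -0.295},{"dx": -0.03,"dy": 0.7,"dz": 0,"rx": 0,"ry": 0,"rz": -0.295},{"dx": -0.03,"dy": 0.7,"dz": 0,"rx": 0,"ry": 0,"rz": -0.295},{"dx": -0.03,"dy": 0.7,"dz": 0,"rx": 0,"ry": 0,"rz": -0.295},{"dx": -0.03,"dy": 0.7,"dz": 0,"rx": 0,"ry": 0,"rz": -0.295},{"dx": -0.03,"dy": 0.7,"dz": 0,"rx": 0,"ry": 0,"rz": -0.295},{"dx": -0.03,"dy": 0.7,"dz": 0,"rx": 0,"ry": 0,"rz": -0.295},{"dx": -0.03,"dy": 0.7,"dz": 0,"rx": 0,"ry": 0,"rz": -0.295},{"dx": -0.03,"dy": 0.7,"dz": 0,"rx": 0,"ry": 0,"rz": -0.295}])

```text
t: 10.2
tcp_pos: [0.4852, 0.2629, 0.1778]
tool_rot: [0.766, 0.643, -0.0, 0.0]
force: [0.7, 0.3, 0.1]
finger_gap: 0.452
gripper_force: 0.0
```

```bash
python3 look.py w3
```

```text
10.2 [0.4852 0.2629 0.1778] psi 80.07 F [0.7 0.3 0.1] T [-0.04  0.03 -0.04] gap 0.452 0.0 q [ 0.29  0.5   1.67 -0.    0.97  0.47] rot [ 0.766  0.643 -0.     0.   ]
(0.489, 0.0885, 0.078) 316.25660948564746 376.87349730790845
(0.4816, 0.2664, 0.078) 275.0124007837291 202.2042267628508
(0.4854, 0.1774, 0.086) 298.27122836220815 303.9358873357034
```

View pics/w3.png

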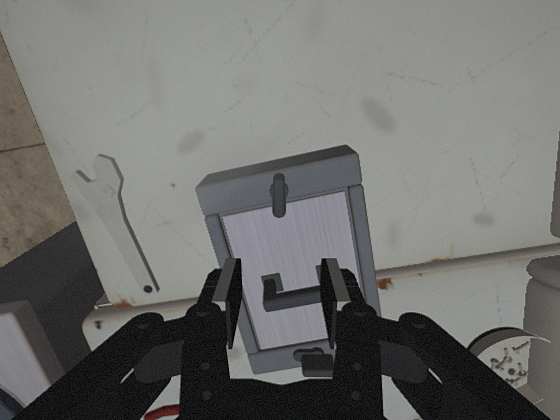

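Wing 1 is at about (279,190), upright in the image and so aligned with the tool. Button 2 has turned aside, seen at the bottom near (312,355).

```bash
python3 meas.py pics/w3.png 262 165 300 225
```

```text
(279, 195) (44, 18) (270, 173, 19, 45)
 z.078 [0.4858 0.2736 0.078 ] z.086 [0.4863 0.276  0.086 ] dir 81.6
```

>>> move_arm(targets=[{"dx": 0.04,"dy": 0.14,"dz": -0.5,"rx": 0,"ry": 0,"rz": 0.03},{"dx": 0,"dy": 0.14,"dz": -0.5,"rx": 0,"ry": 0,"rz": 0},{"dx": 0,"dy": 0,"dz": -0.5,"rx": 0,"ry": 0,"rz": 0},{"dx": 0,"dy": 0,"dz": -0.5,"rx": 0,"ry": 0,"rz": 0},{"dx": 0,"dy": 0,"dz": -0.5,"rx": 0,"ry": 0,"rz": 0},{"dx": 0,"dy": 0,"dz": -0.5,"rx": 0,"ry": 0,"rz": 0},{"dx": 0,"dy": 0,"dz": -0.5,"rx": 0,"ry": 0,"rz": 0},{"dx": 0,"dy": 0,"dz": -0.5,"rx": 0,"ry": 0,"rz": 0},{"dx": 0,"dy": 0,"dz": -0.5,"rx": 0,"ry": 0,"rz": 0},{"dx": 0,"dy": 0,"dz": -0.32,"rx": 0,"ry": 0,"rz": 0}])

```text
t: 11.5
tcp_pos: [0.4863, 0.2694, 0.0559]
tool_rot: [0.759, 0.651, -0.0, -0.0]
force: [-0.1, -0.3, 0.7]
finger_gap: 0.45
gripper_force: 0.0
```

>>> move_arm(targets=[{"dx": 0,"dy": 0,"dz": 0,"rx": 0,"ry": 0,"rz": 0},{"dx": 0,"dy": 0,"dz": 0,"rx": 0,"ry": 0,"rz": 0},{"dx": 0,"dy": 0,"dz": 0,"rx": 0,"ry": 0,"rz": 0},{"dx": 0,"dy": 0,"dz": 0,"rx": 0,"ry": 0,"rz": 0},{"dx": 0,"dy": 0,"dz": 0,"rx": 0,"ry": 0,"rz": 0},{"dx": 0,"dy": 0,"dz": 0,"rx": 0,"ry": 0,"rz": 0},{"dx": 0,"dy": 0,"dz": 0,"rx": 0,"ry": 0,"rz": 0},{"dx": 0,"dy": 0,"dz": 0,"rx": 0,"ry": 0,"rz": 0},{"dx": 0,"dy": 0,"dz": 0,"rx": 0,"ry": 0,"rz": 0},{"dx": 0,"dy": 0,"dz": 0,"rx": 0,"ry": 0,"rz": 0}], claw=0, newtons=30)

```text
t: 12.75
tcp_pos: [0.4848, 0.2694, 0.0571]
tool_rot: [0.759, 0.651, -0.001, -0.001]
force: [-5.8, 0.4, 4.1]
finger_gap: 0.096
gripper_force: 53.5
```

>>> move_arm(targets=[{"dx": -0.07,"dy": 0,"dz": 0,"rx": 0,"ry": 0,"rz": 0},{"dx": 0,"dy": 0,"dz": 0,"rx": 0,"ry": 0,"rz": -0.25},{"dx": 0,"dy": 0,"dz": 0,"rx": 0,"ry": 0,"rz": -0.25},{"dx": 0,"dy": 0,"dz": 0,"rx": 0,"ry": 0,"rz": -0.25},{"dx": 0,"dy": 0,"dz": 0,"rx": 0,"ry": 0,"rz": -0.25},{"dx": 0,"dy": 0,"dz": 0,"rx": 0,"ry": 0,"rz": -0.25},{"dx": 0,"dy": 0,"dz": 0,"rx": 0,"ry": 0,"rz": -0.25},{"dx": 0,"dy": 0,"dz": 0,"rx": 0,"ry": 0,"rz": -0.25},{"dx": 0,"dy": 0,"dz": 0,"rx": 0,"ry": 0,"rz": -0.25},{"dx": 0,"dy": 0,"dz": 0,"rx": 0,"ry": 0,"rz": -0.25}])

```text
t: 14.0
tcp_pos: [0.4853, 0.2689, 0.0571]
tool_rot: [0.993, 0.118, 0.0, 0.0]
force: [-1.2, -1.7, 2.5]
finger_gap: 0.095
gripper_force: 53.3
```

>>> move_arm(targets=[{"dx": 0,"dy": 0,"dz": 0,"rx": 0,"ry": 0,"rz": 0},{"dx": 0,"dy": 0,"dz": 0,"rx": 0,"ry": 0,"rz": 0},{"dx": 0,"dy": 0,"dz": 0,"rx": 0,"ry": 0,"rz": 0},{"dx": 0,"dy": 0,"dz": 0,"rx": 0,"ry": 0,"rz": 0},{"dx": 0,"dy": 0,"dz": 0.3,"rx": 0,"ry": 0,"rz": 0},{"dx": 0,"dy": 0,"dz": 0.8,"rx": 0,"ry": 0,"rz": 0},{"dx": 0,"dy": 0,"dz": 1,"rx": 0,"ry": 0,"rz": 0},{"dx": 0,"dy": 0,"dz": 1,"rx": 0,"ry": 0,"rz": 0},{"dx": 0,"dy": 0,"dz": 1,"rx": 0,"ry": 0,"rz": 0},{"dx": 0,"dy": 0,"dz": 0.7,"rx": 0,"ry": 0,"rz": 0}], claw=45)

```text
t: 15.25
tcp_pos: [0.4851, 0.2696, 0.1786]
tool_rot: [0.993, 0.12, 0.001, -0.0]
force: [-0.3, 0.5, 0.0]
finger_gap: 0.45
gripper_force: 0.0
```

>>> move_arm(targets=[{"dx": 0.02,"dy": -0.36,"dz": 0,"rx": 0,"ry": 0,"rz": -0.037},{"dx": 0.02,"dy": -0.36,"dz": 0,"rx": 0,"ry": 0,"rz": -0.037},{"dx": 0.02,"dy": -0.36,"dz": 0,"rx": 0,"ry": 0,"rz": -0.037},{"dx": 0.02,"dy": -0.36,"dz": 0,"rx": 0,"ry": 0,"rz": -0.037},{"dx": 0.02,"dy": -0.36,"dz": 0,"rx": 0,"ry": 0,"rz": -0.037},{"dx": 0.02,"dy": -0.36,"dz": 0,"rx": 0,"ry": 0,"rz": -0.037},{"dx": 0.02,"dy": -0.36,"dz": 0,"rx": 0,"ry": 0,"rz": -0.037},{"dx": 0.02,"dy": -0.36,"dz": 0,"rx": 0,"ry": 0,"rz": -0.037},{"dx": 0.02,"dy": -0.36,"dz": 0,"rx": 0,"ry": 0,"rz": -0.037},{"dx": 0.02,"dy": -0.36,"dz": 0,"rx": 0,"ry": 0,"rz": -0.037}])

```text
t: 16.5
tcp_pos: [0.4898, 0.1789, 0.1768]
tool_rot: [1.0, 0.023, 0.0, -0.0]
force: [-0.1, -0.5, -0.6]
finger_gap: 0.45
gripper_force: 0.0
```

```bash
python3 look.py w4
```

```text
16.5 [0.4898 0.1789 0.1768] psi 2.6 F [-0.1 -0.5 -0.6] T [-0.    0.02  0.02] gap 0.45 0.0 q [0.14 0.47 1.75 0.   0.93 1.66] rot [ 1.     0.023  0.    -0.   ]
(0.489, 0.0885, 0.078) 395.55839610529534 212.91276458505195
(0.4816, 0.2664, 0.078) 167.22556430546388 212.0405020190117
(0.4854, 0.1774, 0.086) 281.45574604241807 216.0219507673831
```

View pics/w4.png

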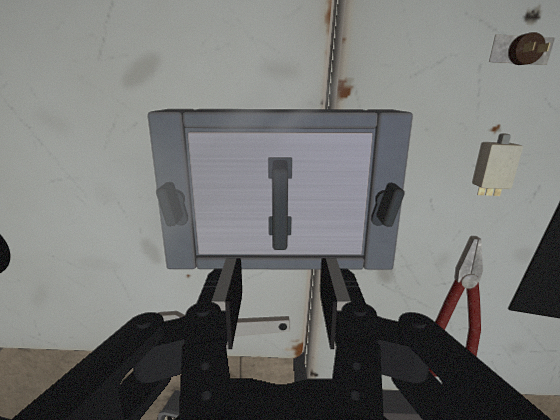

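Both wings are now turned aside, at (172,205) and (388,205). The cover is still in its frame, and the handle at (280,205) is centred between the fingers.

>>> move_arm(targets=[{"dx": 0,"dy": 0,"dz": -0.47,"rx": 0,"ry": 0,"rz": 0},{"dx": 0,"dy": 0,"dz": -0.47,"rx": 0,"ry": 0,"rz": 0},{"dx": 0,"dy": 0,"dz": -0.47,"rx": 0,"ry": 0,"rz": 0},{"dx": 0,"dy": 0,"dz": -0.47,"rx": 0,"ry": 0,"rz": 0},{"dx": 0,"dy": 0,"dz": -0.47,"rx": 0,"ry": 0,"rz": 0},{"dx": 0,"dy": 0,"dz": -0.47,"rx": 0,"ry": 0,"rz": 0},{"dx": 0,"dy": 0,"dz": -0.47,"rx": 0,"ry": 0,"rz": 0},{"dx": 0,"dy": 0,"dz": -0.47,"rx": 0,"ry": 0,"rz": 0},{"dx": 0,"dy": 0,"dz": -0.47,"rx": 0,"ry": 0,"rz": 0},{"dx": 0,"dy": 0,"dz": -0.47,"rx": 0,"ry": 0,"rz": 0}])

```text
t: 17.8
tcp_pos: [0.4898, 0.1794, 0.0585]
tool_rot: [1.0, 0.023, 0.0, -0.0]
force: [0.7, -0.6, -0.2]
finger_gap: 0.451
gripper_force: 0.0
```

>>> move_arm(targets=[{"dx": 0,"dy": 0,"dz": 0,"rx": 0,"ry": 0,"rz": 0},{"dx": 0,"dy": 0,"dz": 0,"rx": 0,"ry": 0,"rz": 0},{"dx": 0,"dy": 0,"dz": 0,"rx": 0,"ry": 0,"rz": 0},{"dx": 0,"dy": 0,"dz": 0,"rx": 0,"ry": 0,"rz": 0},{"dx": 0,"dy": 0,"dz": 0,"rx": 0,"ry": 0,"rz": 0},{"dx": 0,"dy": 0,"dz": 0,"rx": 0,"ry": 0,"rz": 0},{"dx": 0,"dy": 0,"dz": 0,"rx": 0,"ry": 0,"rz": 0},{"dx": 0,"dy": 0,"dz": 0,"rx": 0,"ry": 0,"rz": 0},{"dx": 0,"dy": 0,"dz": 0,"rx": 0,"ry": 0,"rz": 0},{"dx": 0,"dy": 0,"dz": 0,"rx": 0,"ry": 0,"rz": 0}], claw=0, newtons=60)

```text
t: 19.05
tcp_pos: [0.4897, 0.1795, 0.0593]
tool_rot: [1.0, 0.023, -0.0, -0.0]
force: [-0.2, 0.0, -3.5]
finger_gap: 0.129
gripper_force: 58.3
```

>>> move_arm(targets=[{"dx": 0,"dy": 0,"dz": 0.1,"rx": 0,"ry": 0,"rz": 0},{"dx": 0,"dy": 0,"dz": 0.2,"rx": 0,"ry": 0,"rz": 0},{"dx": 0,"dy": 0,"dz": 0.3,"rx": 0,"ry": 0,"rz": 0},{"dx": 0,"dy": 0,"dz": 0.4,"rx": 0,"ry": 0,"rz": 0},{"dx": 0,"dy": 0,"dz": 0.5,"rx": 0,"ry": 0,"rz": 0},{"dx": 0,"dy": 0,"dz": 0.6,"rx": 0,"ry": 0,"rz": 0},{"dx": 0,"dy": 0,"dz": 0.6,"rx": 0,"ry": 0,"rz": 0},{"dx": 0,"dy": 0,"dz": 0.6,"rx": 0,"ry": 0,"rz": 0},{"dx": 0,"dy": 0,"dz": 0.5,"rx": 0,"ry": 0,"rz": 0},{"dx": 0,"dy": 0,"dz": 0.2,"rx": 0,"ry": 0,"rz": 0}])

```text
t: 20.3
tcp_pos: [0.4902, 0.1795, 0.1604]
tool_rot: [1.0, 0.023, 0.001, -0.0]
force: [0.4, -0.0, -2.4]
finger_gap: 0.13
gripper_force: 58.4
```

```bash
python3 look.py w5; python3 -c "
from station import cams;import cv2
cv2.imwrite('pics/s5.png',cams.snapshot('side')[:,:,::-1])"
```

```text
20.3 [0.4902 0.1795 0.1604] psi 2.67 F [ 0.4 -0.  -2.4] T [ 0.01  0.06 -0.04] gap 0.13 58.4 q [0.14 0.49 1.76 0.   0.89 1.66] rot [ 1.     0.023  0.001 -0.   ]
(0.489, 0.0885, 0.078) 403.7073202285948 221.5436925870848
(0.4816, 0.2664, 0.078) 160.82501683527678 220.3100432186168
(0.4854, 0.1774, 0.086) 282.37333186678717 224.96442443350062
```

View pics/s5.png

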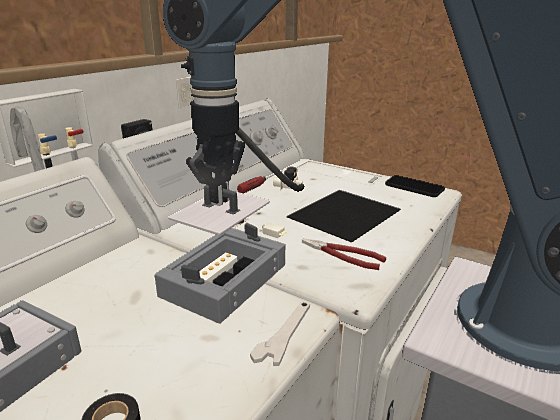

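The cover hangs level from the gripper at about (220,212) in the side view, clear of the box. The path to the mat is free.

>>> move_arm(targets=[{"dx": -0.05,"dy": -0.4,"dz": 0,"rx": 0,"ry": 0,"rz": 0},{"dx": -0.12,"dy": -0.8,"dz": 0,"rx": 0,"ry": 0,"rz": -0.02},{"dx": -0.12,"dy": -0.8,"dz": 0,"rx": 0,"ry": 0,"rz": -0.02},{"dx": -0.12,"dy": -0.8,"dz": 0,"rx": 0,"ry": 0,"rz": -0.02},{"dx": -0.12,"dy": -0.8,"dz": 0,"rx": 0,"ry": 0,"rz": -0.02},{"dx": -0.12,"dy": -0.8,"dz": 0,"rx": 0,"ry": 0,"rz": -0.02},{"dx": -0.12,"dy": -0.8,"dz": 0,"rx": 0,"ry": 0,"rz": -0.02},{"dx": -0.12,"dy": -0.8,"dz": 0,"rx": 0,"ry": 0,"rz": -0.02},{"dx": -0.12,"dy": -0.8,"dz": 0,"rx": 0,"ry": 0,"rz": -0.02},{"dx": -0.12,"dy": -0.8,"dz": 0,"rx": 0,"ry": 0,"rz": -0.02}])

```text
t: 21.65
tcp_pos: [0.4607, -0.0116, 0.1587]
tool_rot: [1.0, -0.024, -0.001, -0.0]
force: [-0.8, -0.1, -2.9]
finger_gap: 0.131
gripper_force: 58.5
```

>>> move_arm(targets=[{"dx": -0.12,"dy": -0.8,"dz": 0,"rx": 0,"ry": 0,"rz": -0.02},{"dx": -0.12,"dy": -0.8,"dz": 0,"rx": 0,"ry": 0,"rz": -0.02},{"dx": -0.12,"dy": -0.8,"dz": 0,"rx": 0,"ry": 0,"rz": -0.02},{"dx": -0.12,"dy": -0.8,"dz": 0,"rx": 0,"ry": 0,"rz": -0.02},{"dx": -0.12,"dy": -0.8,"dz": 0,"rx": 0,"ry": 0,"rz": -0.02},{"dx": -0.12,"dy": -0.8,"dz": 0,"rx": 0,"ry": 0,"rz": -0.02},{"dx": -0.12,"dy": -0.8,"dz": 0,"rx": 0,"ry": 0,"rz": -0.02},{"dx": -0.12,"dy": -0.8,"dz": 0,"rx": 0,"ry": 0,"rz": -0.02},{"dx": -0.12,"dy": -0.8,"dz": 0,"rx": 0,"ry": 0,"rz": -0.02},{"dx": -0.1,"dy": -0.6,"dz": 0,"rx": 0,"ry": 0,"rz": 0}])

```text
t: 22.9
tcp_pos: [0.4312, -0.2065, 0.1588]
tool_rot: [0.997, -0.071, -0.001, -0.0]
force: [-0.1, 0.1, -2.1]
finger_gap: 0.126
gripper_force: 58.5
```

```bash
python3 look.py w6
```

```text
22.9 [ 0.4312 -0.2065  0.1588] psi -8.17 F [-0.1  0.1 -2.1] T [-0.01  0.    0.02] gap 0.126 58.5 q [-0.68  0.45  1.87 -0.    0.83  1.03] rot [ 0.997 -0.071 -0.001 -0.   ]
(0.489, 0.0885, 0.078) -143.03270489244903 195.0134080449026
(0.4816, 0.2664, 0.078) -359.3581512807222 236.83474729393203
(0.4854, 0.1774, 0.086) -271.1501048820515 220.3515591189669
```

View pics/w6.png

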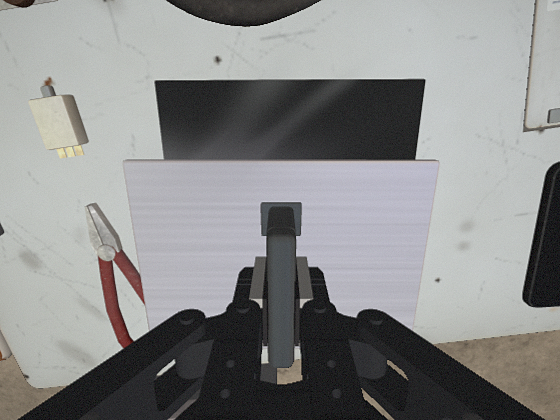

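The mat's far edge spans (155,80) to (425,80) in line with the cover, which hangs over its middle. I'll lower it now.

>>> move_arm(targets=[{"dx": 0,"dy": -0.1,"dz": -0.3,"rx": 0,"ry": 0,"rz": 0},{"dx": 0,"dy": -0.1,"dz": -0.6,"rx": 0,"ry": 0,"rz": 0},{"dx": 0,"dy": 0,"dz": -0.6,"rx": 0,"ry": 0,"rz": 0},{"dx": 0,"dy": 0,"dz": -0.6,"rx": 0,"ry": 0,"rz": 0},{"dx": 0,"dy": 0,"dz": -0.6,"rx": 0,"ry": 0,"rz": 0},{"dx": 0,"dy": 0,"dz": -0.6,"rx": 0,"ry": 0,"rz": 0},{"dx": 0,"dy": 0,"dz": -0.5,"rx": 0,"ry": 0,"rz": 0},{"dx": 0,"dy": 0,"dz": -0.4,"rx": 0,"ry": 0,"rz": 0},{"dx": 0,"dy": 0,"dz": -0.3,"rx": 0,"ry": 0,"rz": 0},{"dx": 0,"dy": 0,"dz": -0.2,"rx": 0,"ry": 0,"rz": 0}])

```text
t: 24.2
tcp_pos: [0.4321, -0.2106, 0.0414]
tool_rot: [0.997, -0.071, -0.0, -0.0]
force: [0.3, -0.2, -2.7]
finger_gap: 0.129
gripper_force: 58.5
```

>>> move_arm(targets=[{"dx": 0,"dy": 0,"dz": -0.1,"rx": 0,"ry": 0,"rz": 0},{"dx": 0,"dy": 0,"dz": -0.1,"rx": 0,"ry": 0,"rz": 0},{"dx": 0,"dy": 0,"dz": -0.1,"rx": 0,"ry": 0,"rz": 0},{"dx": 0,"dy": 0,"dz": -0.1,"rx": 0,"ry": 0,"rz": 0},{"dx": 0,"dy": 0,"dz": -0.1,"rx": 0,"ry": 0,"rz": 0},{"dx": 0,"dy": 0,"dz": -0.1,"rx": 0,"ry": 0,"rz": 0},{"dx": 0,"dy": 0,"dz": -0.1,"rx": 0,"ry": 0,"rz": 0},{"dx": 0,"dy": 0,"dz": -0.1,"rx": 0,"ry": 0,"rz": 0},{"dx": 0,"dy": 0,"dz": 0,"rx": 0,"ry": 0,"rz": 0},{"dx": 0,"dy": 0,"dz": 0,"rx": 0,"ry": 0,"rz": 0}])

```text
t: 25.45
tcp_pos: [0.432, -0.2106, 0.0218]
tool_rot: [0.997, -0.071, 0.0, 0.0]
force: [-1.2, -0.7, -1.8]
finger_gap: 0.128
gripper_force: 58.5
```

>>> move_arm(targets=[{"dx": 0,"dy": 0,"dz": -0.05,"rx": 0,"ry": 0,"rz": 0},{"dx": 0,"dy": 0,"dz": -0.04,"rx": 0,"ry": 0,"rz": 0},{"dx": 0,"dy": 0,"dz": -0.03,"rx": 0,"ry": 0,"rz": 0},{"dx": 0,"dy": 0,"dz": 0,"rx": 0,"ry": 0,"rz": 0},{"dx": 0,"dy": 0,"dz": 0,"rx": 0,"ry": 0,"rz": 0},{"dx": 0,"dy": 0,"dz": 0,"rx": 0,"ry": 0,"rz": 0},{"dx": 0,"dy": 0,"dz": 0,"rx": 0,"ry": 0,"rz": 0},{"dx": 0,"dy": 0,"dz": 0,"rx": 0,"ry": 0,"rz": 0},{"dx": 0,"dy": 0,"dz": 0,"rx": 0,"ry": 0,"rz": 0},{"dx": 0,"dy": 0,"dz": 0,"rx": 0,"ry": 0,"rz": 0}])

```text
t: 26.7
tcp_pos: [0.432, -0.2106, 0.019]
tool_rot: [0.997, -0.071, 0.0, 0.0]
force: [-0.9, 0.6, 3.5]
finger_gap: 0.128
gripper_force: 59.4
```

Contact: the vertical force has reversed to +3.5 N. Releasing and rising.

>>> move_arm(targets=[{"dx": 0,"dy": 0,"dz": 0,"rx": 0,"ry": 0,"rz": 0},{"dx": 0,"dy": 0,"dz": 0,"rx": 0,"ry": 0,"rz": 0},{"dx": 0,"dy": 0,"dz": 0,"rx": 0,"ry": 0,"rz": 0},{"dx": 0,"dy": 0,"dz": 0,"rx": 0,"ry": 0,"rz": 0},{"dx": 0,"dy": 0,"dz": 0,"rx": 0,"ry": 0,"rz": 0},{"dx": 0,"dy": 0,"dz": 0.3,"rx": 0,"ry": 0,"rz": 0},{"dx": 0,"dy": 0,"dz": 0.8,"rx": 0,"ry": 0,"rz": 0},{"dx": 0,"dy": 0,"dz": 1,"rx": 0,"ry": 0,"rz": 0},{"dx": 0,"dy": 0,"dz": 1,"rx": 0,"ry": 0,"rz": 0},{"dx": 0,"dy": 0,"dz": 1,"rx": 0,"ry": 0,"rz": 0}], claw=45)

```text
t: 27.95
tcp_pos: [0.4319, -0.2105, 0.1226]
tool_rot: [0.997, -0.071, 0.0, 0.0]
force: [0.6, 0.1, 0.1]
finger_gap: 0.451
gripper_force: 0.0
```

>>> move_arm(targets=[{"dx": 0,"dy": 0,"dz": 0.5,"rx": 0,"ry": 0,"rz": 0},{"dx": 0,"dy": 0,"dz": 0.5,"rx": 0,"ry": 0,"rz": 0},{"dx": 0,"dy": 0,"dz": 0.5,"rx": 0,"ry": 0,"rz": 0},{"dx": 0,"dy": 0,"dz": 0.3,"rx": 0,"ry": 0,"rz": 0},{"dx": 0,"dy": 0,"dz": 0,"rx": 0,"ry": 0,"rz": 0},{"dx": 0,"dy": 0,"dz": 0,"rx": 0,"ry": 0,"rz": 0},{"dx": 0,"dy": 0,"dz": 0,"rx": 0,"ry": 0,"rz": 0},{"dx": 0,"dy": 0,"dz": 0,"rx": 0,"ry": 0,"rz": 0},{"dx": 0,"dy": 0,"dz": 0,"rx": 0,"ry": 0,"rz": 0},{"dx": 0,"dy": 0,"dz": 0,"rx": 0,"ry": 0,"rz": 0}])

```text
t: 29.2
tcp_pos: [0.432, -0.2105, 0.1662]
tool_rot: [0.997, -0.071, -0.0, -0.0]
force: [-0.0, -0.4, 0.5]
finger_gap: 0.448
gripper_force: 0.0
```

```bash
python3 look.py w7
```

```text
29.2 [ 0.432  -0.2105  0.1662] psi -8.13 F [-0.  -0.4  0.5] T [-0.04 -0.01 -0.04] gap 0.448 0.0 q [-0.69  0.44  1.85  0.    0.85  1.03] rot [ 0.997 -0.071 -0.    -0.   ]
(0.489, 0.0885, 0.078) -135.5079318576653 193.56762355505018
(0.4816, 0.2664, 0.078) -346.2920932485442 234.1484216559607
(0.4854, 0.1774, 0.086) -259.82901980634364 218.05503108248527
```

View pics/w7.png

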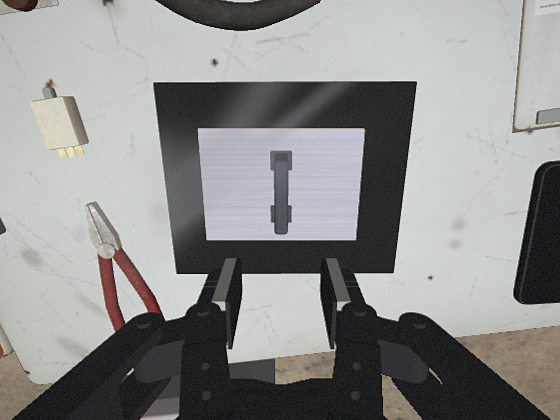

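The cover lies flat, handle up, centred at about (281,184) on the mat, whose centre is about (286,178). The gripper is clear of it.

```bash
python3 -c "
from station import order;print(order.sign_off())"
```

```text
the job is handed in; nothing more can be done
None
```

I turned both buttons aside with the cover still in its frame, then lifted the cover out and laid it flat, handle up, within about 10 mm of the mat's centre; the job was handed in at about 29 s, with no verdict returned.

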